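Hold the hidden bolt head while the nut runs home

TASK

The motor jig on the bench cannot tighten its brass clamp nut, because the bolt spins round with the nut. Put the dark sanding block that lies across the jig's gap into the white tray, then reach down into the gap behind the bracket, grip the bolt's head and hold it from turning until the nut has run fully home against the bracket. Finish still gripping the motionless head, and leave the oil bottle, screwdriver and loose tyre where they are.

Things in the scene. Friction and masses are not known exactly. Their poses are not given: they have to be found in the camera images.
- jig: Aluminium jig fixed on the bench. Origin on the bench straight under the bolt head's centre; own x = bolt axis, from motor to head; z up. Base plate x -166 to 34 mm, 124 wide, 10 thick. Motor side of the bracket: brass nut, 32 mm runner sleeve (x -96 to -60) and black gear motor (x -160 to -100 mm, 74 wide, top 97 up).
- jig_gap (a point): Mid-top of the 40 mm wide gap between bracket (8 mm plate, jig x -26 to -18 mm) and parallel rear guard (5 mm plate, jig x 22 to 27 mm), level with their tops, 100 mm above the bench. Both plates are 110 mm wide in jig y; the gap is open above and at both y ends. It lies 2 mm further along jig x than the head's centre. Axes are the jig's.
- jig_head (a point): Centre of the bolt's hexagonal head, on the bolt's axis, fixed in the jig: 62 mm above the bench, 38 mm below the tops of bracket and guard. Axes are the jig's. Fingers 22 mm wide that close along jig y fit the gap with 9 mm to spare each side when centred 2 mm further along jig x.
- bolt: Level steel bolt, origin at head centre, own x along jig x. Head: hexagon 24 mm across flats, 20 long (jig x -13 to 7 mm), on a 32 mm round flange 5 mm thick against the bracket. From the start the runner turns bolt and nut together at about 1.8 rad/s; it may be gripped while turning, the flats settle to the fingers. Holding takes under 0.1 N m (a 40 N grip is ample).
- nut (a joint): Travel (m) of the brass hexagon nut (24 mm across flats, 12 thick) along the bolt to the bracket: 0 at the start, 0.012 fully home. It advances only while the head is kept from turning, about 1.4 mm/s, so about 9 s of holding; it does not run back. The runner then stalls as long as the head is held.
- block: Loose dark grey sanding block 80 (own x) x 28 (y) x 22 (z) mm, 35 to 70 g, origin at the centre of its underside. At the start it lies flat across the tops of bracket and guard, 100 mm above the bench, its long side roughly along the jig's x, over or near the bolt head.
- block_center (a point): Centre of the sanding block, 11 mm above its underside; axes as the block's.
- tray: White open tray fixed on the bench, 180 (own x) x 150 (y) x 25 (z) mm, walls and floor 4 mm thick. Origin at the centre of its underside.
- oil: Bystander: small white squeeze bottle, 36 mm across, 85 mm tall, standing beyond the work; origin under its centre.
- driver: Bystander: red-handled screwdriver, 170 mm, lying on the bench; origin under its middle.
- wheel: Bystander: small black tyre ring, 32 mm across, 18 mm high, lying flat; origin under its centre.
Things that resemble listed ones, but are neither listed nor needed, are in the scene too. Of the things that look like the jig, the larger one is meant.

How it is judged:
By the outcome, as a careful person would: the job done as asked, in the order asked, and still so for the second after the job is handed in, while the arm keeps its last pose, push and grip.
It also fails if it takes over 72 s, if anything falls off the work surface, if the arm or the gripper's body presses on something with over 40 N, if the wrist force passes 120 N, or if a joint passes its speed limit or range.

ROBOT

A 7-joint arm with a two-finger parallel gripper is mounted at the origin on the work surface. World frame = base frame: x ahead of the robot, y to its left, z up, the work surface at z = 0. Lengths are in m, angles in rad, forces in N, time in s.
With the tool pointing down it reaches from about 0.4 to 0.85 m from the base axis. Payload 4.5 kg.
Tool frame: the origin (TCP) lies between the finger pads, 19 mm behind the fingertips; this is the grasp point; z points along the fingers, y is the direction in which the jaws open and shut (so a half turn about z gives the same grasp; the last joint's range is limited). The gripper opens to 88 mm and grips with 3 to 60 N. Pads are 18 mm wide; open, the fingers measure 123 mm over their backs; the gripper's body (75 mm by 187 mm) begins 45 mm behind the grasp point.
Start: joints at [1.264, 0.689, -0.195, 1.565, 0.157, 0.902, -0.215], TCP at [0.209, -0.589, 0.257] pointing down, gripper open.
Joint ranges: [-3.01, 3.01], [-0.46, 2.08], [-1.47, 1.51], [0.13, 2.56], [-1, 4.14], [0.04, 2.09], [-2.66, 2.66]. Speed limits (rad/s): [2.57, 2.57, 3.14, 3.14, 3.14, 3.14, 3.14].

INTERFACE

Orientations are given as a unit quaternion [x, y, z, w].
In Python, from bench import r gives the robot as it stands. The module is installed in compiled form; this text tells all that it offers. Calls block until the motion is done:
- r.movep(position, orientation): joint-space move of the TCP to a pose.
- r.move_l(position, max_speed=0.15, orientation=None, stop_force=None): straight line of the TCP; orientation=None keeps the orientation; max_speed is the mean speed in m/s. With stop_force (N) it stops when the force on the tool has changed by that much, and returns True; else False.
- r.movej(angles): joint-space move.
- r.open() and r.grasp(): open the fingers fully, or close them until they stop; the grip force is fixed at half the most.
- r.wait(seconds).
- r.inverse_kinematics(position, orientation): joint angles nearest the present ones, or None.
- r.sense(): the state.
- r.snapshot(name): name is "scene" or "top" or "wrist"; returns the picture (420x560x3 uint8, red, green, blue); there is no depth.
- r.get_calibration(name): a dict with "intrinsics" (3x3 intrinsics, pixels), "R" (3x3) and "t" (3): a world point X has camera coordinates R X + t. Camera axes: x right, y down, z forward; pixel columns grow to the right and rows downward; lengths in m; the calibration is good to about 2 mm. A picture is of the moment at which its call begins: read the wrist's pose just before it. get_calibration takes no time and is no camera call; for the wrist camera it gives the pose at the moment of the call.
A pose or a line that the arm cannot do raises r.IKError and nothing moves.
- r.hand_in(): hands the job in, once; it reports no verdict.
The state is a dict: "time": time; "joint_positions": joint angles; "dq": joint speeds; "effort": joint torques, N m; "ee_pos": TCP position; "eef_rot": TCP orientation; "contact_force": force on the tool from outside, world axes, zero at the start; "moment": the same for the moment, N m; "finger_gap": opening from 0.0 (shut) to 1.0 (fully open).
Only numpy, scipy, OpenCV 4.12 (cv2) and the standard library are available. Lean on these libraries where they do the work, as an engineer would, in place of code of your own. Each camera call takes 0.05 s, during which the arm holds its last target.

## Working session

There is one attempt and no reset: what is moved stays moved. The work goes in short steps, each a Python script; the robot and the scene stay as the last script left them, time stands still between calls to the robot, and variables do not carry over. Pictures are saved under pics/ and viewed, and the job is handed in when it is done.

```bash
mkdir -p pics; python3 - <<'E'
from bench import r
import cv2
for n in ("scene","top","wrist"):
    im=r.snapshot(n); cv2.imwrite(f"pics/{n}0.png",im[:,:,::-1])
    c=r.get_calibration(n); print(n,c["intrinsics"].tolist(),c["R"].round(4).tolist(),c["t"].round(4).tolist())
s=r.sense(); print(s)
E
```

```text
scene [[465.31719149936356, 0.0, 274.92614317674844], [0.0, 465.31719149936356, 206.7092916594246], [0.0, 0.0, 1.0]] [[0.4101, 0.912, 0.0119], [0.7679, -0.3381, -0.5441], [-0.4922, 0.2323, -0.8389]] [-0.3511, -0.4177, 1.2808]
top [[389.1431713014744, 0.0, 274.7419170021897], [0.0, 389.1431713014744, 205.04519216925286], [0.0, 0.0, 1.0]] [[-0.0111, -0.9999, -0.0096], [-0.9935, 0.0121, -0.1134], [0.1135, 0.0083, -0.9935]] [0.08, 0.6477, 0.9215]
wrist [[325.13675936681994, 0.0, 282.77711122460477], [0.0, 325.13675936681994, 212.17595821458997], [0.0, 0.0, 1.0]] [[0.3338, -0.9427, -0.0017], [-0.8985, -0.3187, 0.302], [-0.2852, -0.0992, -0.9533]] [-0.6233, -0.041, 0.3909]
{'time': 0.15, 'joint_positions': array([ 1.26379554,  0.68977989, -0.19455004,  1.56606452,  0.15729788,
        0.902517  , -0.21507391]), 'dq': array([ 1.69105904e-03, -9.56387052e-04,  1.37880471e-03, -2.22151649e-03,
        3.53216095e-04,  9.21505640e-05, -4.31403932e-04]), 'effort': array([-2.07582329e-03, -5.27866030e+01, -1.26822196e+00, -1.53588188e+01,
       -5.24460571e-02,  3.90134461e-03,  1.08101510e-04]), 'ee_pos': array([ 0.20873304, -0.58864488,  0.25681279]), 'eef_rot': array([ 9.85508012e-01,  1.69627483e-01, -1.59885785e-04, -6.70306279e-04]), 'contact_force': array([-0.2418475 , -0.25231133, -0.80084794]), 'moment': array([ 0.0306373 ,  0.00056704, -0.03125374]), 'finger_gap': 0.9983595648183705}
```

View pics/scene0.png

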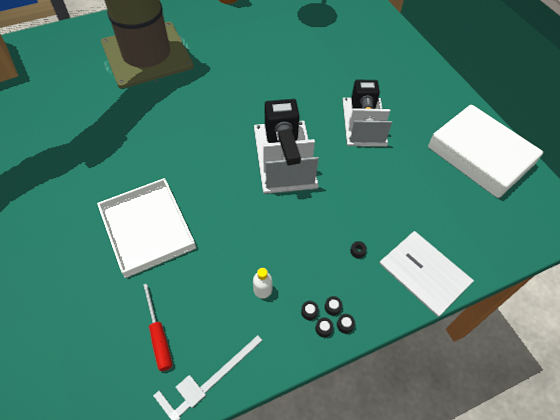

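View pics/top0.png

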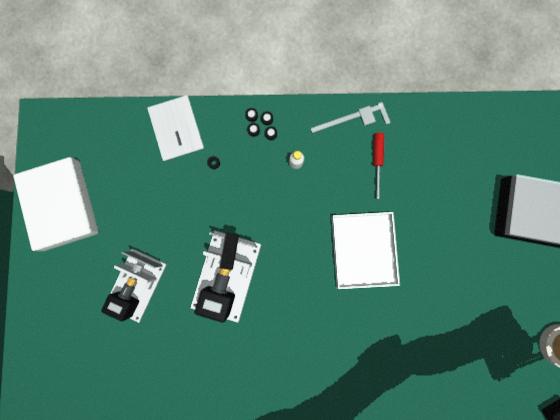

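View pics/wrist0.png

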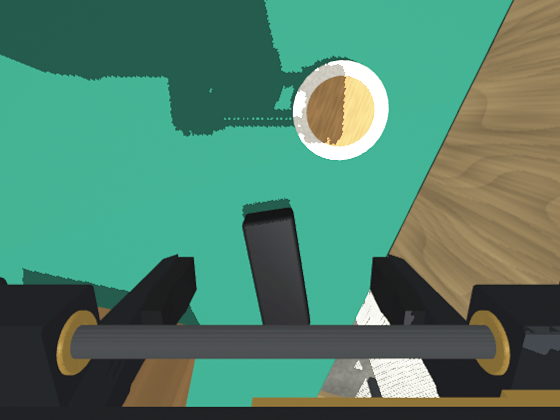

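The scene and top views agree: the larger jig is near top pixel (225,275) with the dark block at (231,252), and the tray is at (365,250). I'll enlarge the jig and tray to pick points.

```bash
python3 - <<'E'
import cv2
a=cv2.imread("pics/top0.png"); cv2.imwrite("pics/topz.png",cv2.resize(a[220:330,180:270],None,fx=5.4,fy=5.4,interpolation=cv2.INTER_CUBIC))
b=cv2.imread("pics/scene0.png"); cv2.imwrite("pics/scz.png",cv2.resize(b[90:200,245:330],None,fx=5.4,fy=5.4,interpolation=cv2.INTER_CUBIC))
E
cat > h.py <<'E'
import numpy as np
from bench import r
def ray(cal,u,v,z):
    K,R,t=[np.array(cal[k]) for k in("intrinsics","R","t")]
    d=R.T@np.linalg.solve(K,[u,v,1]); o=-R.T@t
    return o+d*(z-o[2])/d[2]
def proj(cal,X):
    K,R,t=[np.array(cal[k]) for k in("intrinsics","R","t")]
    p=K@(R@np.array(X)+t); return p[:2]/p[2]
def quat(th):
    # tool down; tool y axis (jaw) direction at angle th in world xy. y=(c,s,0), z=(0,0,-1), x=y×z
    from scipy.spatial.transform import Rotation as Ro
    y=np.array([np.cos(th),np.sin(th),0]); z=np.array([0,0,-1.]); x=np.cross(y,z)
    return Ro.from_matrix(np.stack([x,y,z],1)).as_quat()
E
```

```text
(no output)
```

View pics/topz.png

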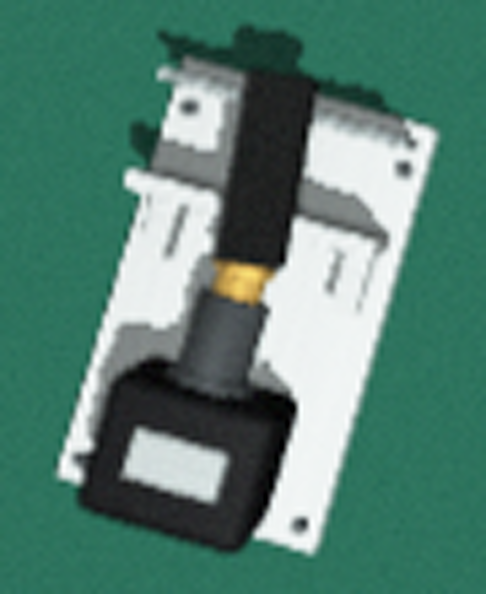

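View pics/scz.png

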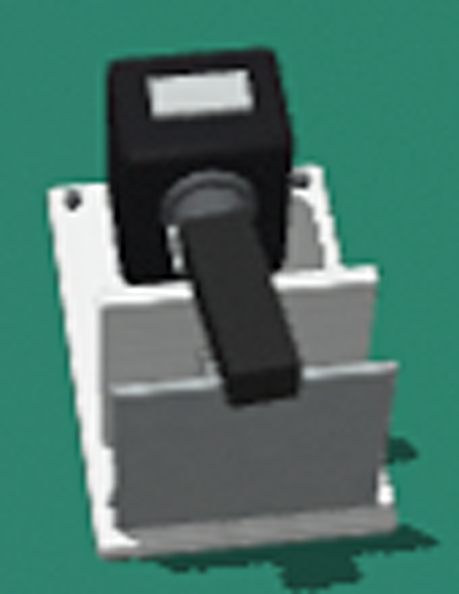

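```bash
cat > fit.py <<'E'
from h import *
from scipy.optimize import least_squares
ct=r.get_calibration("top"); cs=r.get_calibration("scene")
T=lambda u,v:((u+.5)/5.4-.5+180,(v+.5)/5.4-.5+220)
S=lambda u,v:((u+.5)/5.4-.5+245,(v+.5)/5.4-.5+90)
# jig: +x away from motor; left in top image = +y world
obs=[(ct,(.034,-.062,.01),T(437,130)),(ct,(-.166,-.062,.01),T(318,553)),(ct,(-.166,.062,.01),T(58,478)),
(ct,(-.026,.055,.1),T(126,183)),(ct,(-.018,-.055,.1),T(388,236)),
(cs,(-.166,-.062,.01),S(50,187)),(cs,(.034,-.062,.01),S(100,553)),(cs,(.034,.062,.01),S(398,527)),
(cs,(.027,-.055,.1),S(110,393)),(cs,(.027,.055,.1),S(398,368)),(cs,(-.026,.055,.1),S(377,267)),(cs,(-.026,-.055,.1),S(98,298)),(cs,(-.166,.062,.01),S(322,167))]
def W(p,q):
    c,s=np.cos(p[2]),np.sin(p[2]); return np.array([p[0]+c*q[0]-s*q[1],p[1]+s*q[0]+c*q[1],q[2]])
def fit(o,p0):
    f=lambda p:np.concatenate([proj(c,W(p,q))-uv for c,q,uv in o]); s=least_squares(f,p0,loss='soft_l1'); return s.x,f(s.x).reshape(-1,2)
if __name__=="__main__":
    p0=[*ray(ct,227,265,.06)[:2],-.3]
    for o in (obs,obs[:5],obs[5:]):
        p,res=fit(o,p0); print(p.round(4)); print(res.round(1).tolist())
    # block top corners in topz / scene (top z=.122)
    for n,c,P in (("top",ct,[T(248,72),T(318,80),T(290,268),T(217,260)]),("sc",cs,[S(182,213),S(265,212),S(300,360),S(230,372)])):
        X=np.array([ray(c,*u,.122) for u in P])[:,:2]; d=(X[0]+X[1]-X[2]-X[3])/2
        d2=(X[1]+X[2]-X[0]-X[3])/2
        print(n,X.mean(0).round(4),np.hypot(*d).round(4),np.hypot(*d2).round(4),np.arctan2(d[1],d[0]).round(3))
    # tray rim z=.025 outer corners
    for n,c,P in (("top",ct,[(332,213),(393,212),(399,287),(337,289)]),("sc",cs,[(98,205),(167,181),(195,242),(122,273)])):
        X=np.array([ray(c,*u,.025) for u in P])[:,:2]; print(n,X.round(3).tolist(),X.mean(0).round(4),np.hypot(*(X[1]-X[0])).round(3),np.hypot(*(X[2]-X[1])).round(3))
E
python3 fit.py
```

```text
[ 0.5407  0.1757 -0.2959]
[[1.1, -0.2], [-0.0, 0.1], [0.0, -0.6], [0.2, 0.3], [-1.0, 0.8], [-0.1, 0.4], [-0.1, -0.2], [0.2, -0.8], [0.6, 1.2], [0.2, 0.9], [-0.3, 0.2], [-0.0, -0.9], [-0.1, -0.2]]
[ 0.541   0.1765 -0.2889]
[[0.8, -0.5], [0.2, -0.0], [0.1, -0.4], [-0.1, 0.4], [-1.2, 0.6]]
[ 0.5405  0.1756 -0.2996]
[[0.1, 0.3], [-0.3, -0.4], [0.1, -0.8], [0.5, 1.0], [0.1, 0.9], [-0.3, 0.2], [-0.1, -1.1], [0.0, -0.2]]
top [0.5376 0.1737] 0.0775 0.0296 -0.155
sc [0.537  0.1753] 0.0775 0.0294 2.907
top [[0.628, -0.07], [0.629, -0.221], [0.446, -0.227], [0.443, -0.077]] [ 0.5365 -0.1485] 0.151 0.183
sc [[0.456, -0.23], [0.454, -0.078], [0.623, -0.072], [0.63, -0.222]] [ 0.5407 -0.1505] 0.151 0.169
```

Both cameras agree to about 2 mm. The jig head is at (0.541, 0.176) with yaw -0.296, the block at (0.537, 0.174), and the tray at (0.538, -0.149), and the known sizes match. Next I'll go above the block and look with the wrist camera.

```bash
python3 - <<'E'
from h import *
import cv2
th0=-.19
for k in (1,-1):
    q=quat(th0+k*np.pi/2)
    for P in ([.537,.1745,.26],[.538,-.149,.2]):
        s=r.inverse_kinematics(P,q); print(k,None if s is None else s.round(2))
q=quat(th0-np.pi/2)
a=r.inverse_kinematics([.537,.1745,.26],quat(th0+np.pi/2)); b=r.inverse_kinematics([.537,.1745,.26],q)
j=r.sense()["joint_positions"]
kk=1 if b is None or (a is not None and abs(a[6])<abs(b[6])) else -1
print("use",kk)
r.movep([.537,.1745,.26],quat(th0+kk*np.pi/2))
c=r.get_calibration("wrist"); im=r.snapshot("wrist"); cv2.imwrite("pics/w1.png",im[:,:,::-1])
np.savez("w1.npz",**{k:c[k] for k in c})
s=r.sense();print(s["time"],s["ee_pos"],s["joint_positions"].round(2),s["contact_force"])
E
```

```text
1 [ 0.1   0.73 -0.89  1.73  0.66  1.01  0.35]
1 [ 0.63  0.78 -0.78  1.81  0.72  0.86  0.88]
-1 [-0.42  0.6   0.04  1.76 -0.03  0.78 -2.12]
-1 [ 0.18  0.68  0.02  1.83 -0.02  0.63 -1.55]
use 1
3.1167 [0.53736199 0.17350097 0.25985363] [ 0.1   0.73 -0.89  1.73  0.66  1.01  0.35] [-0.24348231 -0.56619274 -0.26789876]
```

View pics/w1.png

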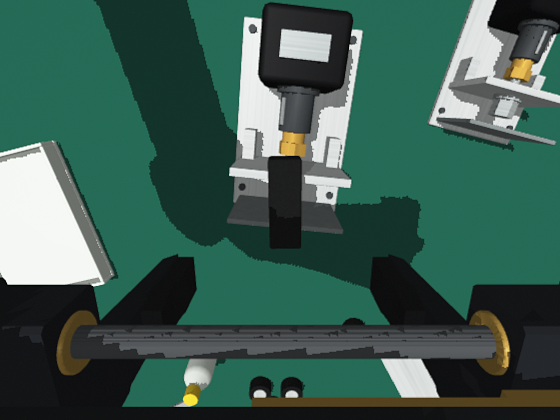

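The wrist view shows the block across the gap at about (285,200), nearly upright in the picture, with nut and runner above it. I'll zoom in to refine the jig and block poses.

```bash
python3 - <<'E'
import cv2
a=cv2.imread("pics/w1.png"); z=cv2.resize(a[130:255,215:365],None,fx=4.8,fy=4.8,interpolation=cv2.INTER_CUBIC)
cv2.imwrite("pics/w1z.png",cv2.convertScaleAbs(z,alpha=1.6,beta=15))
E
```

```text
(no output)
```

View pics/w1z.png

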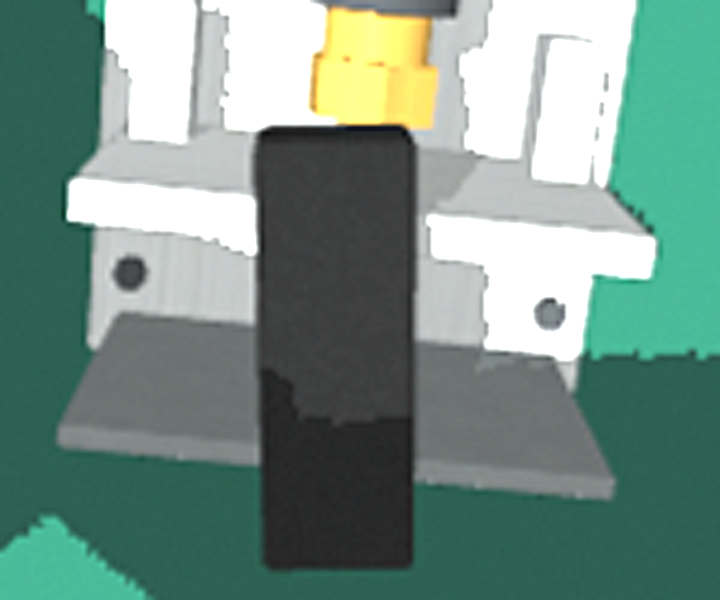

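```bash
python3 - <<'E'
from fit import *
cw=dict(np.load("w1.npz"))
Z=lambda u,v:((u+.5)/4.8-.5+215,(v+.5)/4.8-.5+130)
ow=[(cw,(-.026,-.055,.1),Z(70,178)),(cw,(-.018,-.055,.1),Z(67,218)),(cw,(-.026,.055,.1),Z(657,237)),(cw,(-.018,.055,.1),Z(652,278)),
(cw,(.022,-.055,.1),Z(58,430)),(cw,(.027,-.055,.1),Z(57,446)),(cw,(.022,.055,.1),Z(615,480)),(cw,(.027,.055,.1),Z(613,498))]
for o in (ow,ow+obs):
    p,res=fit(o,[.54,.176,-.3]); print(p.round(4)); print(res[:8].round(1).tolist())
X=np.array([ray(cw,*Z(*u),.122) for u in [(264,568),(412,568),(413,139),(258,139)]])[:,:2]
d=(X[0]+X[1]-X[2]-X[3])/2;d2=(X[1]+X[2]-X[0]-X[3])/2
print(X.mean(0).round(4),np.hypot(*d).round(4),np.hypot(*d2).round(4),np.arctan2(d[1],d[0]).round(3))
E
```

```text
[ 0.5399  0.1781 -0.2935]
[[-0.1, -0.0], [0.0, 0.5], [0.2, 0.0], [-0.2, 0.1], [-0.3, -1.4], [-0.3, 0.3], [0.6, -0.6], [0.2, 0.5]]
[ 0.54    0.1778 -0.2906]
[[-0.6, 0.4], [-0.4, 0.9], [-0.2, 0.1], [-0.6, 0.2], [-0.6, -1.1], [-0.6, 0.7], [0.3, -0.6], [-0.1, 0.6]]
[0.5371 0.1759] 0.0789 0.0268 -0.185
```

```bash
python3 - <<'E'
from h import *
q=quat(-.185+np.pi/2)
r.movep([.537,.1753,.17],q)
print(r.move_l([.537,.1753,.120],0.08,stop_force=12), r.sense()["ee_pos"])
r.grasp(); s=r.sense(); print(s["time"],s["finger_gap"]*88,s["contact_force"])
r.move_l([.537,.1753,.20],0.15); s=r.sense(); print(s["time"],s["finger_gap"]*88,s["contact_force"],s["joint_positions"].round(2))
for th in (.033,.033+np.pi):
    a=r.inverse_kinematics([.538,-.149,.2],quat(th)); b=r.inverse_kinematics([.538,-.149,.03],quat(th)); print(th,a,b)
E
```

```text
False [0.53700696 0.1755333  0.12002357]
5.275 27.390891882206805 [0.24833383 0.03140024 0.58621302]
5.9583 27.54306510385365 [-0.21462335 -0.3101371  -1.34175182] [ 0.07  0.8  -0.83  1.79  0.75  0.89  0.28]
0.033 [ 0.52033528  0.72872033 -0.56788501  1.81598542  0.54752063  0.75875426
 -0.30745508] [ 0.39326868  0.97996479 -0.35198756  1.89197565  0.79216495  0.41392265
 -0.52362637]
3.174592653589793 [ 0.82394339  0.99055673 -1.26757709  1.80084186  1.03228348  1.19377565
  2.39404993] [ 0.72123898  1.17865159 -0.9989347   1.87443567  1.30067984  0.93787078
  2.22698692]
```

```bash
python3 - <<'E'
from h import *
import cv2
q=quat(.033)
r.movep([.538,-.149,.16],q); print(r.sense()["finger_gap"]*88)
print(r.move_l([.538,-.149,.029],0.1,stop_force=12), r.sense()["ee_pos"])
r.open()
r.move_l([.538,-.149,.19],0.15)
q=quat(-.293+np.pi/2)
j=[.54+.002*np.cos(-.293),.177+.002*np.sin(-.293)]
r.movep([*j,.24],q)
c=r.get_calibration("wrist"); np.savez("w2.npz",**c)
for n in("wrist","top"): cv2.imwrite(f"pics/{n}2.png",r.snapshot(n)[:,:,::-1])
s=r.sense();print(s["time"],s["ee_pos"],s["joint_positions"].round(2),s["contact_force"])
a=cv2.imread("pics/wrist2.png"); t=cv2.imread("pics/top2.png")
cv2.imwrite("pics/c2.png",cv2.hconcat([cv2.resize(a[90:260,200:380],None,fx=2.2,fy=2.2),cv2.resize(t[190:300,320:410],(396,374))[:374]]) if False else cv2.resize(a[0:270,180:400],None,fx=2.2,fy=2.2,interpolation=cv2.INTER_CUBIC))
E
```

```text
27.77332496378386
False [ 0.53845131 -0.14907341  0.02957981]
12.2167 [0.54244259 0.17419317 0.23941328] [ 0.11  0.78 -0.9   1.73  0.72  1.    0.2 ] [-0.1192459  -0.81419703  0.12720787]
```

View pics/c2.png

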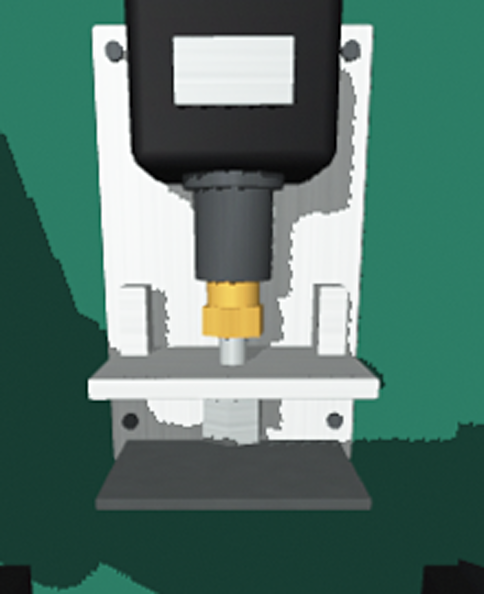

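View pics/top2.png

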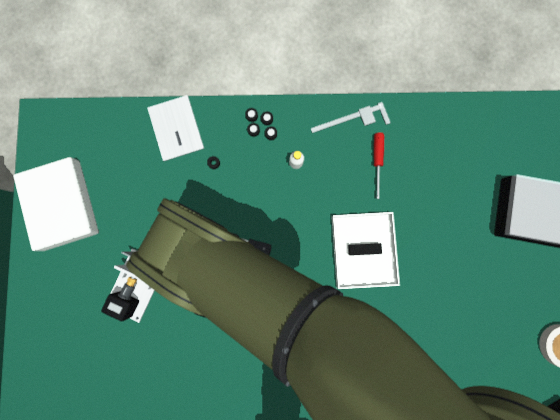

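The block lies in the tray at top pixel (365,249). The gap is now clear and the hex head shows between the plates. I'll check the jig pose once more from this view.

```bash
python3 - <<'E'
from fit import *
import cv2
cw=dict(np.load("w2.npz"))
Z=lambda u,v:((u+.5)/2.2-.5+180,(v+.5)/2.2-.5)
ow=[(cw,(-.026,-.055,.1),Z(90,379)),(cw,(-.018,-.055,.1),Z(90,399)),(cw,(-.026,.055,.1),Z(381,377)),(cw,(-.018,.055,.1),Z(380,398)),
(cw,(.027,-.055,.1),Z(96,509)),(cw,(.027,.055,.1),Z(371,509)),(cw,(.034-.2,-.062,.01),Z(93,25)),(cw,(.034-.2,.062,.01),Z(373,25))]
p,res=fit(ow,[.54,.176,-.3]); print(p.round(4)); print(res.round(1).tolist())
# draw model
im=cv2.imread("pics/wrist2.png"); P=(.54,.177,-.293)
for x in(-.026,-.018,.022,.027):
    a,b=[tuple(int(v*16) for v in proj(cw,W(P,(x,y,.1)))) for y in(-.055,.055)]
    cv2.line(im,a,b,(0,0,255),1,cv2.LINE_AA,4)
cv2.imwrite("pics/ov.png",cv2.resize(im[150:260,200:370],None,fx=4,fy=4,interpolation=cv2.INTER_CUBIC))
E
```

```text
[ 0.5402  0.1786 -0.2945]
[[-0.8, -0.2], [-0.2, 0.2], [0.0, 0.4], [-0.1, 0.4], [0.2, 0.6], [0.8, 0.4], [-0.7, -0.7], [1.0, -1.1]]
```

View pics/ov.png

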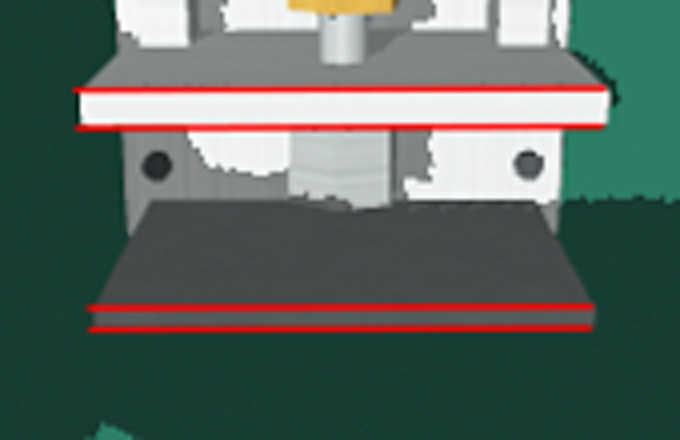

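The model overlay matches the plate tops to within a pixel. I'll descend into the gap and grip.

```bash
python3 - <<'E'
from h import *
import cv2
a=-.293; q=quat(a+np.pi/2)
j=[.540+.002*np.cos(a),.1775+.002*np.sin(a)]
r.movep([*j,.14],q); s=r.sense(); print(s["ee_pos"],s["contact_force"])
b=r.move_l([*j,.062],0.05,stop_force=8); s=r.sense(); print(b,s["ee_pos"],s["contact_force"])
if not b:
    r.grasp()
    for i in range(3):
        s=r.sense(); print(s["time"],s["finger_gap"]*88,s["ee_pos"],s["contact_force"].round(1),s["moment"].round(2)); r.wait(.5)
    for n in("wrist","scene"): cv2.imwrite(f"pics/{n}3.png",r.snapshot(n)[:,:,::-1])
    x=cv2.imread("pics/wrist3.png"); y=cv2.imread("pics/scene3.png")
    cv2.imwrite("pics/c3.png",y[60:220,200:360].repeat(3,0).repeat(3,1))
E
```

```text
[0.54218534 0.17682457 0.14034154] [-0.27999539  0.62543443 -0.16791116]
False [0.54208102 0.17701279 0.06227462] [0.70153764 0.11445745 0.01649503]
15.3917 24.884251107926346 [0.54193328 0.1769798  0.06206706] [-0.2 -0.2  0.8] [ 0.07 -0.12  0.01]
15.8917 24.369957395762782 [0.54191478 0.17697741 0.06203251] [-1.5 -0.   2. ] [ 0.1  -0.12  0.02]
16.3917 25.00024176511739 [0.54193306 0.17698441 0.06203059] [-0.5  0.4  2.9] [ 0.1  -0.13  0.02]
```

View pics/wrist3.png

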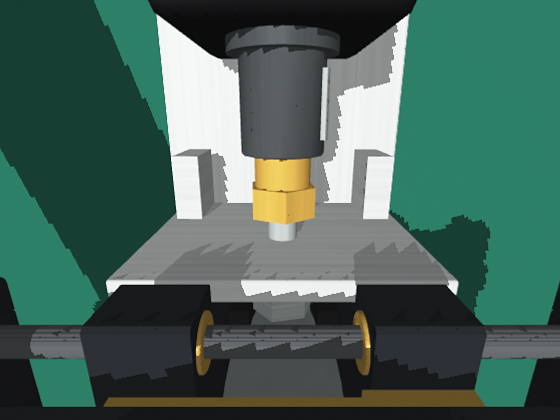

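View pics/c3.png

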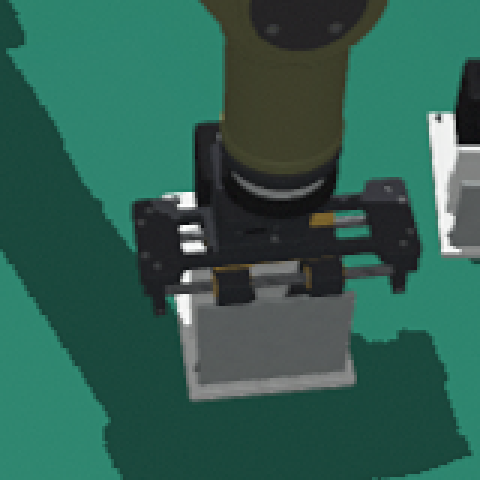

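Finger opening is about 24.5 mm, so the flats are seated. Forces are near zero, and the nut is visible at (284,200) with a strip of bare bolt below it. Now I'll hold and watch the nut travel.

```bash
python3 - <<'E'
from h import *
import cv2
ims=[cv2.imread("pics/wrist3.png")]
for i in range(5):
    r.wait(2.2); s=r.sense(); print(round(s["time"],1),round(s["finger_gap"]*88,2),s["ee_pos"].round(4),s["contact_force"].round(1),s["moment"].round(2))
    ims.append(r.snapshot("wrist")[:,:,::-1])
cv2.imwrite("pics/nut.png",cv2.hconcat([m[130:330,220:350] for m in ims]))
E
```

```text
19.2 24.48 [0.542 0.177 0.062] [0.4 1.1 4. ] [ 0.18 -0.11  0.01]
21.4 25.06 [0.542 0.177 0.062] [-0.6  0.9  3.5] [ 0.34 -0.12  0.04]
23.7 25.05 [0.5419 0.177  0.062 ] [0.8 1.6 4.2] [ 0.36 -0.15 -0.05]
25.9 24.56 [0.5419 0.1769 0.062 ] [-0.5  1.1  3.7] [ 0.46 -0.24 -0.02]
28.2 24.92 [0.5419 0.1769 0.062 ] [0.2 1.4 4.3] [ 0.49 -0.21  0.02]
```

View pics/nut.png

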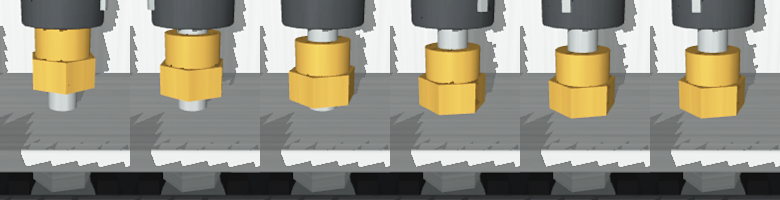

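The nut has moved down onto the bracket. The last two frames look alike, so I'll hold a few more seconds to confirm the stall and a still head.

```bash
python3 - <<'E'
from h import *
import cv2
ims=[]
for i in range(4):
    r.wait([.01,.7,1.1,2][i]); s=r.sense(); print(round(s["time"],1),round(s["finger_gap"]*88,2),s["contact_force"].round(1),s["moment"].round(2))
    ims.append(r.snapshot("wrist")[:,:,::-1])
cv2.imwrite("pics/nut2.png",cv2.hconcat([m[40:340,220:350] for m in ims]))
t=r.snapshot("top")[:,:,::-1]; cv2.imwrite("pics/top4.png",t)
for m in ims[1:]: d=cv2.absdiff(m,ims[0])[40:330,225:345]; print(d.max(),(d.max(2)>30).sum())
E
```

```text
28.2 24.53 [0.2 1.9 3.6] [ 0.5  -0.22 -0.01]
29.0 24.66 [1.  1.7 3.6] [ 0.58 -0.24  0.02]
30.1 24.58 [1.  2.6 2.9] [ 0.54 -0.24  0.01]
32.2 24.49 [0.1 3.  3.9] [ 0.61 -0.25  0.  ]
120 38
120 38
120 48
```

View pics/nut2.png

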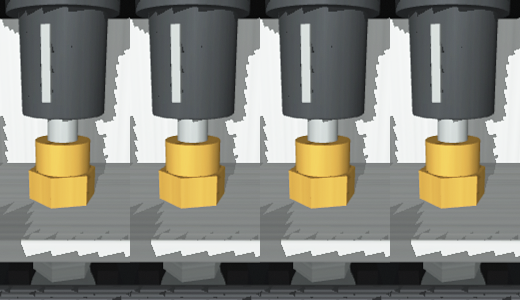

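View pics/top4.png

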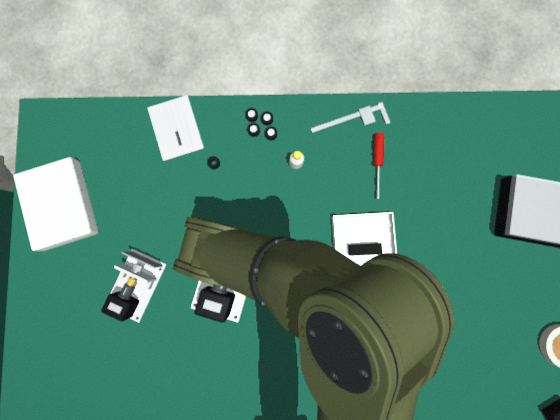

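The runner's white stripe stays put over 4 s, so it has stalled. The nut sits on the bracket and the head is still. The block is in the tray and the bystanders haven't moved.

```bash
python3 -c "
from bench import r
r.hand_in()"
```

```text
the job is handed in; nothing more can be done
```

I put the sanding block in the white tray, then gripped the bolt head in the gap until the nut had run home. I handed the job in at about 32 s, still gripping.

- **Nut and head:** The wrist pictures show the nut moving down onto the bracket. Over the last 4 s the runner's stripe and the nut did not move, so the runner has stalled. I judged "fully home" from those pictures and the stall, because there is no direct reading of the nut's travel.
- **Grip and forces:** The fingers stayed at about 24.5–25 mm on the 24 mm flats, and the last tool force reading was under 6 N. The sideways moment crept up from about 0.1 to 0.6 N m during the hold, with no sign of slipping. None of the readings I took came near the force limits.
- **Scene:** The last top picture shows the block in the tray, though the arm hid part of the tray. The oil bottle, screwdriver and tyre are where they were at the start.

The jig pose measured from the different cameras agreed to about 3 mm, and no check failed.

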